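# Flip the refill tags on the lid trays

### The job

Bring the flip tags on the two lid trays up to date: a bay stacked full of jar lids (three, standing up past the rim) must show the disc face of its tag (tag leaning back over its bay), and a bay with only a single lid left must show the bar face (tag leaning forward). Gently push each wrong tag over with a fingertip or the outside of the fingers, never pinching it, and leave the tags that are already right as they are. Do not move the lids or anything else, and lift nothing.

Things in the scene. Friction and masses are not known exactly. Their poses are not given: they have to be found in the camera images.
- tray_a: White plastic lid organiser, fixed: open tray 120 (x) by 200 (y) by 46 mm high, two bays side by side along y, a 68 mm high tag board along its front edge. Origin: centre of the underside, on the worktop; x points to its rear (away from the robot at yaw 0), y to its left. Turned by up to 0.2 rad. tray_a and tray_b are alike and may stand left or right.
- hinge_a1 (a point): Hinge centre of tag_a1, the tag of the left (+y) bay of tray_a; fixed, 80 mm above the worktop, axes as the tray's. The bay's middle lies 69 mm behind it (+x), its lids within 8 mm of that. A rest wire runs 12 mm in front of and behind the hinge rod, 13 mm above it; 49 mm to each side stands a bearing cheek (34 by 6 mm, top 16 mm above the rod).
- tag_a1 (a joint): Tag on hinge_a1: aluminium plate 62 mm wide, 3 thick, from the rod to 55 mm beyond it, about 50 g. Its front face has a black raised disc (28 mm), its rear face a raised bar (40 by 9). Rad: 0 upright; rests by its weight at +0.6 (leaning to the tray's rear, disc face up: stocked) or -0.6 (leaning to the front, bar face up: refill). A light push past upright and it falls over by itself.
- hinge_a2 (a point): Hinge centre of tag_a2, the tag of the right (-y) bay of tray_a; fixed, 80 mm above the worktop, axes as the tray's. The bay's middle lies 69 mm behind it (+x), its lids within 8 mm of that. A rest wire runs 12 mm in front of and behind the hinge rod, 13 mm above it; 49 mm to each side stands a bearing cheek (34 by 6 mm, top 16 mm above the rod).
- tag_a2 (a joint): Tag on hinge_a2: aluminium plate 62 mm wide, 3 thick, from the rod to 55 mm beyond it, about 50 g. Its front face has a black raised disc (28 mm), its rear face a raised bar (40 by 9). Rad: 0 upright; rests by its weight at +0.6 (leaning to the tray's rear, disc face up: stocked) or -0.6 (leaning to the front, bar face up: refill). A light push past upright and it falls over by itself.
- tray_b: White plastic lid organiser, fixed: open tray 120 (x) by 200 (y) by 46 mm high, two bays side by side along y, a 68 mm high tag board along its front edge. Origin: centre of the underside, on the worktop; x points to its rear (away from the robot at yaw 0), y to its left. Turned by up to 0.2 rad. tray_a and tray_b are alike and may stand left or right.
- hinge_b1 (a point): Hinge centre of tag_b1, the tag of the left (+y) bay of tray_b; fixed, 80 mm above the worktop, axes as the tray's. The bay's middle lies 69 mm behind it (+x), its lids within 8 mm of that. A rest wire runs 12 mm in front of and behind the hinge rod, 13 mm above it; 49 mm to each side stands a bearing cheek (34 by 6 mm, top 16 mm above the rod).
- tag_b1 (a joint): Tag on hinge_b1: aluminium plate 62 mm wide, 3 thick, from the rod to 55 mm beyond it, about 50 g. Its front face has a black raised disc (28 mm), its rear face a raised bar (40 by 9). Rad: 0 upright; rests by its weight at +0.6 (leaning to the tray's rear, disc face up: stocked) or -0.6 (leaning to the front, bar face up: refill). A light push past upright and it falls over by itself.
- hinge_b2 (a point): Hinge centre of tag_b2, the tag of the right (-y) bay of tray_b; fixed, 80 mm above the worktop, axes as the tray's. The bay's middle lies 69 mm behind it (+x), its lids within 8 mm of that. A rest wire runs 12 mm in front of and behind the hinge rod, 13 mm above it; 49 mm to each side stands a bearing cheek (34 by 6 mm, top 16 mm above the rod).
- tag_b2 (a joint): Tag on hinge_b2: aluminium plate 62 mm wide, 3 thick, from the rod to 55 mm beyond it, about 50 g. Its front face has a black raised disc (28 mm), its rear face a raised bar (40 by 9). Rad: 0 upright; rests by its weight at +0.6 (leaning to the tray's rear, disc face up: stocked) or -0.6 (leaning to the front, bar face up: refill). A light push past upright and it falls over by itself.
- lid_a1: Loose brass-coloured storage-jar lid, 76 mm across, 18 mm high, 45 g, lying flat. Origin: centre of its underside. Each bay holds either three, stacked up past the rim (top at 58 mm: a full bay), or a single one on the floor (top at 22 mm).
- lid_a2: Loose brass-coloured storage-jar lid, 76 mm across, 18 mm high, 45 g, lying flat. Origin: centre of its underside. Each bay holds either three, stacked up past the rim (top at 58 mm: a full bay), or a single one on the floor (top at 22 mm).
- lid_a3: Loose brass-coloured storage-jar lid, 76 mm across, 18 mm high, 45 g, lying flat. Origin: centre of its underside. Each bay holds either three, stacked up past the rim (top at 58 mm: a full bay), or a single one on the floor (top at 22 mm).
- lid_a4: Loose brass-coloured storage-jar lid, 76 mm across, 18 mm high, 45 g, lying flat. Origin: centre of its underside. Each bay holds either three, stacked up past the rim (top at 58 mm: a full bay), or a single one on the floor (top at 22 mm).
- lid_b1: Loose brass-coloured storage-jar lid, 76 mm across, 18 mm high, 45 g, lying flat. Origin: centre of its underside. Each bay holds either three, stacked up past the rim (top at 58 mm: a full bay), or a single one on the floor (top at 22 mm).
- lid_b2: Loose brass-coloured storage-jar lid, 76 mm across, 18 mm high, 45 g, lying flat. Origin: centre of its underside. Each bay holds either three, stacked up past the rim (top at 58 mm: a full bay), or a single one on the floor (top at 22 mm).
- lid_b3: Loose brass-coloured storage-jar lid, 76 mm across, 18 mm high, 45 g, lying flat. Origin: centre of its underside. Each bay holds either three, stacked up past the rim (top at 58 mm: a full bay), or a single one on the floor (top at 22 mm).
- lid_b4: Loose brass-coloured storage-jar lid, 76 mm across, 18 mm high, 45 g, lying flat. Origin: centre of its underside. Each bay holds either three, stacked up past the rim (top at 58 mm: a full bay), or a single one on the floor (top at 22 mm).
- mortar: Bystander, loose: white ceramic mortar 84 mm across, 68 mm high, with its pestle leaning in it (to 113 mm high), between the trays. Origin: centre of the underside.
- lentil_jar: Bystander, loose: clear glass jar of lentils, 84 mm across, 145 mm high, right of the trays. Origin: centre of the underside.
- spice_jar: Bystander, loose: small amber glass jar, 44 mm across, 85 mm high. Origin: centre of the underside.
- ramekin: Bystander, loose: white ceramic bowl 80 mm across, 40 mm high, nearer the robot than the trays. Origin: centre of the underside.
- mug: Bystander, loose: blue ceramic mug 80 mm across, 85 mm high, left of the trays. Origin: centre of the underside.
- spoon: Bystander, loose: wooden spoon 200 mm long, lying front left. Origin: on its underside.

How it is judged (in metres and radians):
At the end, for the whole second after the job is handed in: Every tag in front of a bay with three stacked lids rests leaning back (value above 0.5 rad), every tag in front of a bay with one lid rests leaning forward (below -0.5 rad), all tags at rest; lids within 12 mm and the other loose things within 20 mm of where they stood (((horizontal distance between lid_a1 and hinge_a1 below 0.095 m and value of joint tag_a1 above 0.5 rad) or (horizontal distance between lid_a4 and hinge_a1 below 0.095 m and value of joint tag_a1 below -0.5 rad)) and velocity of joint tag_a1 between -0.1 and 0.1 rad/s and ((horizontal distance between lid_a1 and hinge_a2 below 0.095 m and value of joint tag_a2 above 0.5 rad) or (horizontal distance between lid_a4 and hinge_a2 below 0.095 m and value of joint tag_a2 below -0.5 rad)) and velocity of joint tag_a2 between -0.1 and 0.1 rad/s and ((horizontal distance between lid_b1 and hinge_b1 below 0.095 m and value of joint tag_b1 above 0.5 rad) or (horizontal distance between lid_b4 and hinge_b1 below 0.095 m and value of joint tag_b1 below -0.5 rad)) and velocity of joint tag_b1 between -0.1 and 0.1 rad/s and ((horizontal distance between lid_b1 and hinge_b2 below 0.095 m and value of joint tag_b2 above 0.5 rad) or (horizontal distance between lid_b4 and hinge_b2 below 0.095 m and value of joint tag_b2 below -0.5 rad)) and velocity of joint tag_b2 between -0.1 and 0.1 rad/s and distance of each of lid_a1, lid_a2, lid_a3, lid_a4, lid_b1, lid_b2, lid_b3, lid_b4 from where it was at the start of the episode below 0.012 m and distance of each of mortar, lentil_jar, spice_jar, ramekin, mug, spoon from where it was at the start of the episode below 0.02 m); the robot touches nothing.
It fails at once if a lid is moved more than 12 mm or lifted (distance of any of lid_a1, lid_a2, lid_a3, lid_a4, lid_b1, lid_b2, lid_b3, lid_b4 from where it was at the start of the episode above 0.012 m).
It fails at once if another loose thing (mortar, jars, ramekin, mug, spoon) is moved more than 20 mm, lifted or carried (distance of any of mortar, lentil_jar, spice_jar, ramekin, mug, spoon from where it was at the start of the episode above 0.02 m).
It fails at once if a tag that already showed the right face is flipped ((horizontal distance between lid_a1 and hinge_a1 below 0.095 m and value of joint tag_a1 below 0 rad) or (horizontal distance between lid_a1 and hinge_a2 below 0.095 m and value of joint tag_a2 below 0 rad) or (horizontal distance between lid_b4 and hinge_b1 below 0.095 m and value of joint tag_b1 above 0 rad) or (horizontal distance between lid_b4 and hinge_b2 below 0.095 m and value of joint tag_b2 above 0 rad)).
It fails at once if a tag is pinched or forced (more than 25 N from the fingers) (contact force between the fingers and tag_a1 above 25 N or contact force between the fingers and tag_a2 above 25 N or contact force between the fingers and tag_b1 above 25 N or contact force between the fingers and tag_b2 above 25 N).
It also fails if it takes over 40 s, if anything falls off the work surface, if the arm or the gripper's body presses on something with over 40 N, if the wrist force passes 120 N, or if a joint passes its speed limit or range.

### The arm

A 6-joint arm with a two-finger parallel gripper is mounted at the origin on the work surface. World frame = base frame: x ahead of the robot, y to its left, z up, the work surface at z = 0. Lengths are in mm, angles in rad, forces in N, time in s.
With the tool pointing down it reaches from about 300 to 775 mm from the base axis. Payload 14.6 kg.
Tool frame: the origin (TCP) lies between the finger pads; the fingertips stand 19 mm ahead of it and the grasp point (between the pads) is the TCP (manip.tcp_to_tips is the distance from the TCP to the fingertips, in mm); x points along the fingers, z is the direction in which the jaws open and shut, and the axes are right-handed (so a half turn about x gives the same grasp; the last joint's range is limited). The gripper opens to 94 mm and grips with 3 to 60 N. Pads are 16 mm wide; open, the fingers measure 119 mm over their backs; the gripper's body (75 mm by 177 mm) begins 78 mm behind the grasp point.
Start: joints at [-1.18, 0.3, 1.521, -0, 1.321, -0.067], TCP at [243.078, -493.358, 201.746] pointing down, gripper open.
Joint ranges: [-3.03, 3.03], [-0.79, 2.21], [0.23, 2.52], [-1.04, 4.18], [0, 3.07], [-2.55, 2.55]. Speed limits (rad/s): [2.22, 2.22, 2.57, 3.14, 3.14, 3.14].

### API

Orientations are given as [roll, pitch, yaw] about the fixed x, y, z axes, in that order (R = Rz(yaw) Ry(pitch) Rx(roll)).
In Python, from cell import manip gives the robot as it stands.
- The arm moves only by the tool jog_arm, never from a script. Its argument "moves" is a list that holds one entry, the list of rows, each a list of 6 numbers: the shift along the world's x, y, z in mm, then the turn, a rotation vector about the world's x, y, z in degrees. In form: [[[dx, dy, dz, wx, wy, wz], ...]]. A call has 1 to 5 rows; each row shifts and turns the pose as measured when the row begins; what a row does not reach is not made up. A row lasts 1/10 s, in which the tool goes at most 50 mm and 8.59 degrees, less where a joint would pass 70% of its speed; a pose out of reach is approached as far as the arm can. A call is refused whole if a number of a shift passes 50 or a number of a turn 8.59, either way. A call with a gripper value outside its range is refused whole. "gripper" is the opening, from -1 (shut) to 1 (fully open), set as the call begins (left out, the last holds). The fingers move at their own pace and stop on an object; "squeeze" is the grip in N (left out, the last holds). Time passes only in rows, so rows that do not move let the fingers close. It gives the time, the measured TCP pose, the force and the opening at its end, in the units of the state.
- manip.read_state(): the state, without advancing time (a new reading comes with each control period).
- manip.camera(name): name is "scene" or "top"; returns (picture, depth): 384x512x3 uint8, blue, green, red; 384x512 float32, mm along the optical axis (not along the pixel's ray), 0 where there is no reading.
- manip.camera_params(name): a dict with "fx", "fy", "cx", "cy" (pixels), "rvec" (rotation vector, rad) and "tvec" (3), from world to camera coordinates, as OpenCV has them. Camera axes: x right, y down, z forward; pixel columns grow to the right and rows downward; lengths in mm; the calibration is good to about 2 mm. A picture is of the moment at which its call begins. camera_params takes no time and is no camera call.
- manip.sign_off(): hands the job in, once; it reports no verdict.
The state is a dict: "clock": time; "joints": joint angles; "qd": joint speeds; "effort": joint torques, N m; "eef_pos": TCP position; "eef_rot": TCP orientation; "wrist_force": force on the tool from outside, world axes, zero at the start; "moment": the same for the moment, N m; "finger_gap": finger opening in mm.
Only numpy, scipy, OpenCV 4.12 (cv2) and the standard library are available. Lean on these libraries where they do the work, as an engineer would, in place of code of your own. Each camera call takes 0.05 s, during which the arm holds its last target. There are 200 camera calls.

## Working session

There is one attempt and no reset: what is moved stays moved. The work goes in short steps, Python scripts to look and compute and a tool call to move; the robot and the scene stay as the last step left them, time stands still between calls to the robot, and variables do not carry over. Pictures are saved under pics/ and viewed, about 8 in all and at most 12, crops included, and the job is handed in when it is done.

Besides the shell and the picture viewer there is one more tool, called as a command line: name --argument value ..., lists and objects as JSON in quotes. jog_arm: Moves the arm, as the interface text tells. Its arguments: {"type":"object","properties":{"moves":{"type":"array","items":{"type":"array","items":{"type":"array","items":{"type":"number"}}}},"gripper":{"type":"number"},"squeeze":{"type":"number"}},"required":["moves"]}

```bash
mkdir -p pics; cat > h.py <<'E'
import numpy as np, cv2
from cell import manip
def cloud(n):
    img,d=manip.camera(n);p=manip.camera_params(n)
    R=cv2.Rodrigues(np.array(p["rvec"],float))[0];t=np.array(p["tvec"],float).ravel()
    v,u=np.mgrid[:384,:512]
    c=np.stack([(u-p["cx"])/p["fx"]*d,(v-p["cy"])/p["fy"]*d,d],-1)
    w=(c-t)@R; w[d==0]=np.nan
    return img,w
E
python3 - <<'E'
from h import *
for n in("top","scene"):
    i,w=cloud(n); cv2.imwrite(f"pics/{n}0.png",cv2.resize(i,(800,600),interpolation=cv2.INTER_CUBIC)); np.save(n+"0.npy",w)
    p=manip.camera_params(n);R=cv2.Rodrigues(np.array(p["rvec"],float))[0];print(n,-R.T@np.array(p["tvec"]).ravel())
print(manip.read_state())
E
```

```text
top [ 303.41481941   -4.71148249 1445.26224193]
scene [1508.45017116  220.92236042  949.11743408]
{'clock': 0.1, 'joints': array([-1.17959360e+00,  3.00422337e-01,  1.52150329e+00,  1.49268340e-05,
        1.32071566e+00, -6.65716260e-02]), 'qd': array([-2.30719190e-05, -2.32422845e-03,  5.73153690e-04, -2.05423776e-04,
       -7.18935734e-04,  2.27261603e-04]), 'effort': array([ 1.87410777e-03, -5.32638073e+01, -3.53279829e+01,  7.09787942e-02,
        2.34825670e-02, -4.48585536e-05]), 'eef_pos': array([ 242.99816396, -493.14368824,  201.24599111]), 'eef_rot': array([3.06123385, 1.56974759, 1.94820817]), 'wrist_force': array([-0.4905822 ,  0.31222607,  0.54544544]), 'moment': array([ 0.04650202, -0.00686198,  0.01446768]), 'finger_gap': 94.00222275328592}
```

View pics/top0.png

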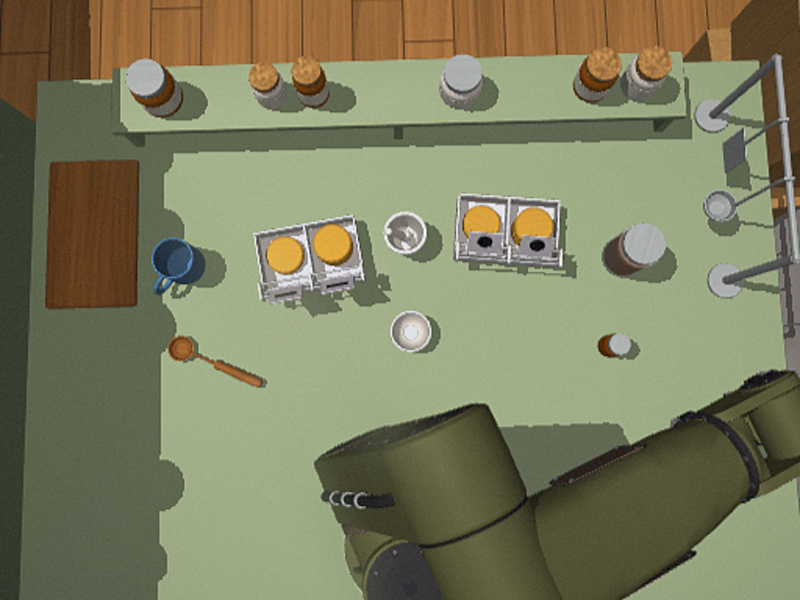

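View pics/scene0.png

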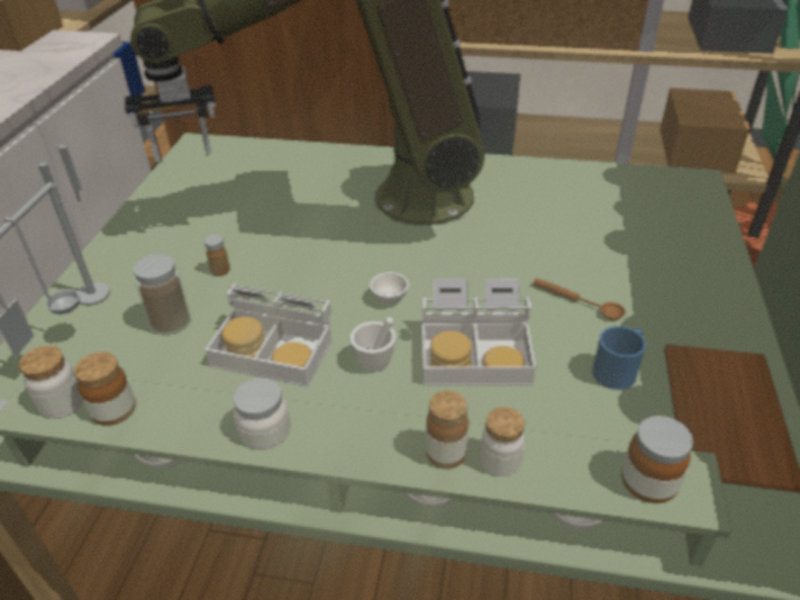

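The top view shows the left tray with both tags leaning forward (bars near (285,295) and (335,283)) and the right tray with both leaning back (discs at (485,241) and (537,245)). The scene view (mirrored) shows the right-hand bay of each tray full. I'll measure the geometry next.

```bash
python3 - <<'E'
from h import *
w=np.load("top0.npy"); img=cv2.imread("pics/top0.png"); img=cv2.resize(img,(512,384),interpolation=cv2.INTER_AREA)
s=512/800
hsv=cv2.cvtColor(img,cv2.COLOR_BGR2HSV)
for nm,(a,b,c,d) in dict(L=(245,205,372,306),R=(448,185,572,275)).items():
    sl=(slice(int(b*s),int(d*s)),slice(int(a*s),int(c*s)))
    P=w[sl].reshape(-1,3);H=hsv[sl].reshape(-1,3)
    m=P[:,2]>25
    br=((H[:,0]>12)&(H[:,0]<28)&(H[:,1]>150)&(P[:,2]<70)).reshape(w[sl].shape[:2]).astype(np.uint8)
    n,lab,st,ce=cv2.connectedComponentsWithStats(br)
    for k in range(1,n):
        if st[k,4]>60:
            q=P[lab.ravel()==k]; rc=cv2.minEnclosingCircle(q[:,:2].astype(np.float32)); print(nm,"lid",np.median(q,0).round(1),rc)
    rim=P[(P[:,2]>40)&(P[:,2]<52)]
    print(nm,"rim",cv2.minAreaRect(rim[:,:2].astype(np.float32)), len(rim))
    t=P[(P[:,2]>100)]
    print(nm,"tagtops n",len(t)); 
    for z0,z1 in((84,94),(94,100),(100,135)):
        t=P[(P[:,2]>z0)&(P[:,2]<z1)]; 
        if len(t): print(z0,z1,len(t),t.min(0).round(0),t.max(0).round(0),t.mean(0).round(0))
# bystanders
for nm,(a,b,c,d) in dict(mortar=(378,205,432,260),ram=(385,305,438,355),ljar=(600,220,672,280),spice=(595,330,635,360),mug=(150,235,205,295)).items():
    P=w[int(b*s):int(d*s),int(a*s):int(c*s)].reshape(-1,3); P=P[P[:,2]>15]
    print(nm,P.min(0).round(),P.max(0).round())
E
```

```text
L lid [570.6 130.5  57.8] ((573.8099975585938, 132.4294891357422), 37.343936920166016)
L lid [558.8 230.   21.9] ((560.0596313476562, 230.35472106933594), 36.954166412353516)
L rim ((555.1222534179688, 179.8294219970703), (126.97525787353516, 200.59329223632812), 9.280803680419922) 269
L tagtops n 260
84 94 184 [464.  69.  84.] [523. 269.  94.] [495. 171.  90.]
94 100 138 [464.  69.  94.] [527. 268. 100.] [494. 170.  96.]
100 135 260 [452.  74. 100.] [520. 264. 133.] [474. 166. 115.]
R lid [ 617.2 -161.6   22.1] ((613.1682739257812, -160.91661071777344), 37.21044158935547)
R lid [ 599.  -255.3   57.7] ((595.3684692382812, -258.27423095703125), 37.74956512451172)
R rim ((597.5403442382812, -209.2025604248047), (200.38668823242188, 125.71498107910156), 84.15742492675781) 267
R tagtops n 388
84 94 248 [ 511. -301.   84.] [ 564. -102.   94.] [ 536. -207.   90.]
94 100 143 [ 511. -301.   94.] [ 561. -105.  100.] [ 540. -200.   97.]
100 135 388 [ 516. -300.  100.] [ 575. -108.  133.] [ 558. -205.  114.]
mortar [549. -49.  15.] [631.  33. 117.]
ram [363. -53.  15.] [439.  23.  48.]
ljar [ 499. -478.   15.] [ 581. -398.  154.]
spice [ 344. -422.   17.] [ 385. -380.   93.]
mug [487. 392.  15.] [588. 477.  93.]
```

```bash
python3 - <<'E'
from h import *
w=np.load("top0.npy").reshape(-1,3)
for nm,c,yaw in(("L",(555.1,179.8),np.radians(9.28)),("R",(597.5,-209.2),np.radians(-5.84))):
    ex=np.array([np.cos(yaw),np.sin(yaw)]);ey=np.array([-ex[1],ex[0]])
    q=w[:,:2]-c; X=q@ex;Y=q@ey;Z=w[:,2]
    for side in(1,-1):
        m=(Z>98)&(Z<140)&(abs(X)<130)&(Y*side>18)&(Y*side<85)
        x,y,z=X[m],Y[m],Z[m]; 
        # z dependence: x = x0 + tan(a)(z-80)
        k=np.polyfit(z-80,x,1); r=x-np.polyval(k,z-80); g=abs(r)<5; k=np.polyfit(z[g]-80,x[g],1)
        yc=(y[g].min()+y[g].max())/2
        top=z>118
        f=lambda a,b:(np.array(c)+a*ex+b*ey).round(1)
        print(nm,side,g.sum(),"lean",np.arctan(k[0]).round(2),"hinge x'",k[1].round(1),"y'",y[g].min().round(),y[g].max().round(),"hinge",f(k[1],yc),"topedge",x[top].min().round(),x[top].max().round(),z.max().round(),f(np.median(x[z>z.max()-5]),yc))
        m=(Z>82)&(Z<100)&(abs(X)<130)&(abs(Y*side)>88)&(Y*side<108); print("  outer cheek x'",X[m].min().round(),X[m].max().round(),Y[m].min().round(),Y[m].max().round())
    m=(abs(X)<75)&(abs(Y)<110)&(Z>40)&(Z<50); print("rim",X[m].min(),X[m].max(),Y[m].min(),Y[m].max())
    print(nm,ex,ey)
E
```

```text
L 1 130 lean -0.61 hinge x' -57.4 y' 19.0 79.0 hinge [490.6 219.1] topedge -92.0 -83.0 133.0 [457.  213.6]
  outer cheek x' -129.0 130.0 -853.0 99.0
L -1 131 lean -0.61 hinge x' -57.4 y' -80.0 -18.0 hinge [506.3 122.3] topedge -92.0 -82.0 131.0 [473.4 117. ]
  outer cheek x' -78.0 74.0 -100.0 290.0
rim -63.46079141244502 63.51566513128585 -100.27131847267816 100.32184136777406
L [0.98691207 0.16125933] [-0.16125933  0.98691207]
R 1 188 lean 0.58 hinge x' -62.8 y' 18.0 79.0 hinge [ 540.  -154.2] topedge -43.0 -29.0 133.0 [ 571.5 -157.4]
  outer cheek x' -78.0 87.0 -441.0 100.0
R -1 184 lean 0.58 hinge x' -62.3 y' -79.0 -18.0 hinge [ 530.6 -251. ] topedge -44.0 -27.0 131.0 [ 561.2 -254.1]
  outer cheek x' -130.0 130.0 -99.0 775.0
rim -52.257912687254375 62.89877824575573 -100.19118166805946 100.19614110955098
R [ 0.99480992 -0.10175083] [0.10175083 0.99480992]
```

jog_arm --moves '[[[30, 27, 0, 0, 0, 0], [35, 32, 0, 0, 0, 0], [35, 32, 0, 0, 0, 0], [35, 32, 0, 0, 0, 0], [35, 32, 0, 0, 0, 0]]]' --gripper -1

```text
clock: 0.6
eef_pos: [413.7, -335.0, 199.4]
eef_rot: [-2.884, 1.567, 2.278]
wrist_force: [1.0, -1.0, -0.2]
finger_gap: 57.5
```

jog_arm --moves '[[[35, 32, 0, 0, 0, 0], [35, 32, 0, 0, 0, 0], [35, 32, 0, 0, 0, 0], [35, 32, 0, 0, 0, 0], [35, 32, 0, 0, 0, 0]]]'

```text
clock: 1.1
eef_pos: [594.3, -166.4, 198.4]
eef_rot: [-2.737, 1.565, 2.424]
wrist_force: [0.4, -0.6, 0.3]
finger_gap: 17.3
```

jog_arm --moves '[[[20, 14, 0, 0, 0, 0], [0, 0, 0, 0, 0, 0]]]'

```text
clock: 1.3
eef_pos: [617.5, -146.8, 196.7]
eef_rot: [-2.7, 1.563, 2.466]
wrist_force: [-0.2, 0.1, -0.3]
finger_gap: 1.9
```

jog_arm --moves '[[[-5, -14, -25, 0, 0, 0], [0, 0, -25, 0, 0, 0], [0, 0, -14, 0, 0, 0], [0, 0, 0, 0, 0, 0]]]'

```text
clock: 1.7
eef_pos: [610.8, -162.0, 130.0]
eef_rot: [-2.612, 1.562, 2.555]
wrist_force: [0.7, 0.1, -0.9]
finger_gap: 0.5
```

```bash
python3 - <<'E'
from h import *
i,w=cloud("scene"); cv2.imwrite("pics/s1.png",cv2.resize(i[165:265,120:360],(800,333),interpolation=cv2.INTER_CUBIC))
print(manip.read_state()["eef_pos"])
E
```

```text
[ 611.24984293 -162.11960285  131.2512887 ]
```

View pics/s1.png

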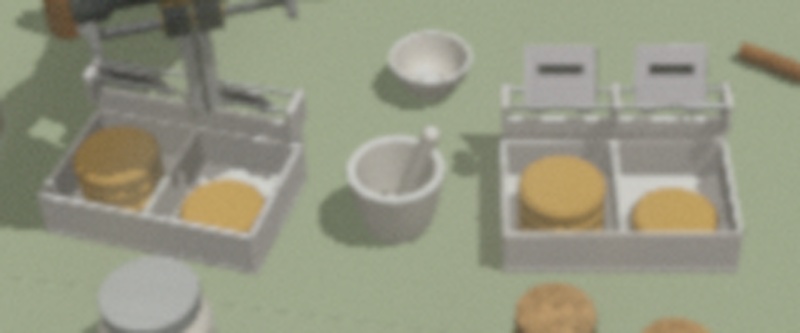

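The crop shows the closed fingers at about (203,90), behind the right tray's tags, and the single lid at (225,205). They look close to the divider, so I'll check the depth and tag clearance before pushing.

```bash
python3 - <<'E'
from h import *
i,w=cloud("scene"); P=w.reshape(-1,3)
c=np.array([597.5,-209.2]);ex=np.array([.9948,-.10175]);ey=np.array([.10175,.9948])
m=(abs(P[:,0]-611)<40)&(abs(P[:,1]+162)<50)&(P[:,2]>102)&(P[:,2]<180)&(P[:,0]>585)
q=P[m]; print(m.sum(),q.min(0),q.max(0),q.mean(0))
i,w=cloud("top"); P=w.reshape(-1,3)
X=(P[:,:2]-c)@ex;Y=(P[:,:2]-c)@ey
print("tcp tray",(np.array([611.2,-162.1])-c)@ex,(np.array([611.2,-162.1])-c)@ey)
E
```

```text
111 [ 610.16582417 -175.1730442   135.59715673] [ 627.51820363 -146.00705742  179.95081209] [ 618.95203934 -157.11672193  159.88621474]
tcp tray 8.836335000000048 48.249055
```

jog_arm --moves '[[[-12, 1, 0, 0, 0, 0], [-6, 1, 0, 0, 0, 0], [-6, 0, 0, 0, 0, 0], [-6, 1, 0, 0, 0, 0], [-6, 1, 0, 0, 0, 0]]]'

```text
clock: 2.35
eef_pos: [576.5, -158.5, 137.5]
eef_rot: [1.542, 1.567, 0.427]
wrist_force: [-0.4, -0.7, -0.3]
finger_gap: 0.5
```

jog_arm --moves '[[[-6, 1, 0, 0, 0, 0], [-6, 0, 0, 0, 0, 0], [-6, 1, 0, 0, 0, 0], [-6, 1, 0, 0, 0, 0], [0, 0, 0, 0, 0, 0]]]'

```text
clock: 2.85
eef_pos: [549.9, -155.1, 137.8]
eef_rot: [1.506, 1.567, 0.391]
wrist_force: [-0.6, 1.4, 0.1]
finger_gap: 0.3
```

```bash
cat >> h.py <<'E'
def tags():
    P=np.concatenate([cloud(n)[1].reshape(-1,3) for n in("top","scene")])
    for nm,c,yaw in(("L",(555.1,179.8),np.radians(9.28)),("R",(597.5,-209.2),np.radians(-5.84))):
        ex=np.array([np.cos(yaw),np.sin(yaw)]);ey=np.array([-ex[1],ex[0]])
        q=P[:,:2]-c; X=q@ex+60;Y=q@ey;Z=P[:,2]-80
        for side in(1,-1):
            for s in(1,-1):
                d=X*np.cos(.6*s)-Z*np.sin(.6*s); r=Z*np.cos(.6*s)+X*np.sin(.6*s)
                print(nm,side,"lean",.6*s,((abs(d)<6)&(r>25)&(r<58)&(Y*side>18)&(Y*side<80)).sum())
E
python3 - <<'E'
from h import *
tags(); print(manip.read_state()["eef_pos"])
E
```

```text
L 1 lean 0.6 0
L 1 lean -0.6 282
L -1 lean 0.6 0
L -1 lean -0.6 268
R 1 lean 0.6 65
R 1 lean -0.6 0
R -1 lean 0.6 126
R -1 lean -0.6 0
[ 550.48163243 -155.18320506  137.83305197]
```

```bash
python3 - <<'E'
from h import *
i,w=cloud("scene"); cv2.imwrite("pics/s2.png",cv2.resize(i[150:240,120:220],(666,600),interpolation=cv2.INTER_CUBIC))
E
```

```text
(no output)
```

View pics/s2.png

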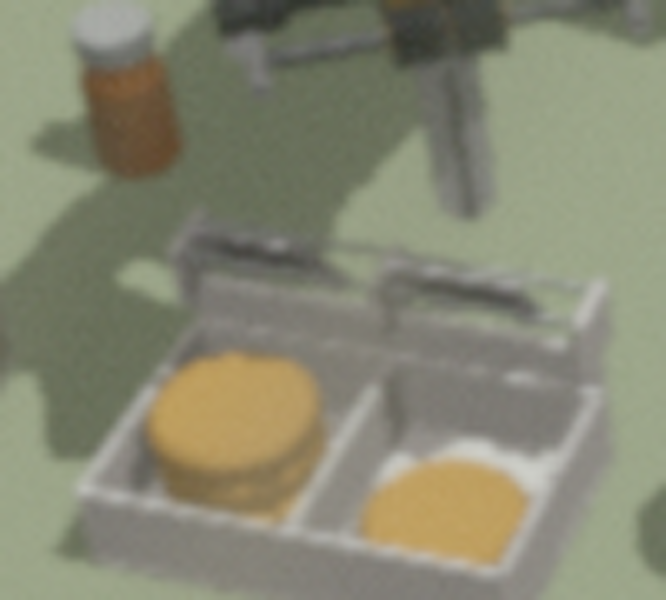

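The tag hasn't moved: the fingertip, at crop (465,210), appears to be above the tag, at (460,285). I'll measure the fingertip's true position.

```bash
python3 - <<'E'
from h import *
print(manip.tcp_to_tips, manip.read_state()["eef_pos"])
i,w=cloud("scene"); sub=w[150:184,184:196]
for r in range(0,34,2): print(150+r, [tuple(x) for x in sub[r,::3].round(0).astype(float)])
p=manip.camera_params("scene")
for pt in ([550,-155,138],[550,-155,119],[571,-157,125]):
    print(pt,cv2.projectPoints(np.array([pt],float),np.array(p["rvec"],float),np.array(p["tvec"],float),np.array([[p["fx"],0,p["cx"]],[0,p["fy"],p["cy"]],[0,0,1.]]),None)[0].ravel())
E
```

```text
19.0 [ 550.59500904 -155.17915767  137.77135578]
150 [(np.float64(570.0), np.float64(-151.0), np.float64(263.0)), (np.float64(562.0), np.float64(-146.0), np.float64(258.0)), (np.float64(565.0), np.float64(-136.0), np.float64(261.0)), (np.float64(568.0), np.float64(-127.0), np.float64(264.0))]
152 [(np.float64(579.0), np.float64(-148.0), np.float64(263.0)), (np.float64(565.0), np.float64(-145.0), np.float64(254.0)), (np.float64(578.0), np.float64(-132.0), np.float64(264.0)), (np.float64(575.0), np.float64(-125.0), np.float64(263.0))]
154 [(np.float64(584.0), np.float64(-147.0), np.float64(260.0)), (np.float64(572.0), np.float64(-143.0), np.float64(252.0)), (np.float64(579.0), np.float64(-132.0), np.float64(258.0)), (np.float64(574.0), np.float64(-126.0), np.float64(256.0))]
156 [(np.float64(581.0), np.float64(-149.0), np.float64(251.0)), (np.float64(579.0), np.float64(-141.0), np.float64(251.0)), (np.float64(575.0), np.float64(-134.0), np.float64(249.0)), (np.float64(575.0), np.float64(-126.0), np.float64(250.0))]
158 [(np.float64(585.0), np.float64(-148.0), np.float64(248.0)), (np.fl
[... 2525 characters left out ...]
, np.float64(157.0)), (np.float64(554.0), np.float64(-143.0), np.float64(157.0))]
180 [(np.float64(380.0), np.float64(-242.0), np.float64(-1.0)), (np.float64(564.0), np.float64(-157.0), np.float64(155.0)), (np.float64(557.0), np.float64(-151.0), np.float64(150.0)), (np.float64(554.0), np.float64(-143.0), np.float64(149.0))]
182 [(np.float64(395.0), np.float64(-237.0), np.float64(3.0)), (np.float64(385.0), np.float64(-230.0), np.float64(-4.0)), (np.float64(556.0), np.float64(-153.0), np.float64(142.0)), (np.float64(388.0), np.float64(-208.0), np.float64(1.0))]
[550, -155, 138] [189.91910375 181.76095219]
[550, -155, 119] [190.65267563 186.85653508]
[571, -157, 125] [187.67556256 189.79487621]
```

The depth puts the shut fingers' tip at z≈142 while the TCP reads 138. The tips are therefore about 4 mm above the TCP rather than 19 below it, and they passed over the tag. I'll back off at this height, lower by the measured amount and push again.

jog_arm --moves '[[[30, -3, 0, 0, 0, 0], [30, -3, 0, 0, 0, 0], [0, 0, 0, 0, 0, 0], [0, 0, -12, 0, 0, 0], [0, 0, -12, 0, 0, 0]]]'

```text
clock: 3.55
eef_pos: [612.8, -161.4, 112.7]
eef_rot: [1.309, 1.566, 0.193]
wrist_force: [-0.2, -0.9, 0.5]
finger_gap: 0.9
```

```bash
python3 - <<'E'
from h import *
i,w=cloud("scene"); s=manip.read_state(); print(s["eef_pos"])
e=s["eef_pos"]; P=w.reshape(-1,3)
m=(abs(P[:,0]-e[0]-8)<14)&(abs(P[:,1]-e[1])<15)&(P[:,2]>90)&(P[:,2]<200)
q=P[m]; print(m.sum(),np.sort(q[:,2])[:12].round(1))
E
```

```text
[ 611.88379861 -161.17697916  110.49794151]
199 [115.8 118.7 120.  121.3 121.5 122.7 122.8 122.8 123.4 123.7 123.8 124.1]
```

jog_arm --moves '[[[-10, 1, -3, 0, 0, 0], [-6, 1, -1, 0, 0, 0], [-6, 0, -1, 0, 0, 0], [-6, 1, -1, 0, 0, 0], [-6, 1, 0, 0, 0, 0]]]'

```text
clock: 4.1
eef_pos: [574.4, -156.8, 102.3]
eef_rot: [2.837, 1.568, 1.721]
wrist_force: [0.7, -0.8, 0.7]
finger_gap: 0.2
```

jog_arm --moves '[[[-6, 1, 0, 0, 0, 0], [-6, 0, 0, 0, 0, 0], [-6, 1, 0, 0, 0, 0], [-6, 1, 0, 0, 0, 0], [0, 0, 0, 0, 0, 0]]]'

```text
clock: 4.6
eef_pos: [547.8, -153.5, 103.1]
eef_rot: [2.46, 1.568, 1.344]
wrist_force: [-0.8, 0.2, 0.7]
finger_gap: 0.7
```

```bash
python3 - <<'E'
from h import *
i,w=cloud("scene"); cv2.imwrite("pics/s3.png",cv2.resize(i[150:240,120:220],(666,600),interpolation=cv2.INTER_CUBIC))
tags()
E
```

```text
L 1 lean 0.6 0
L 1 lean -0.6 277
L -1 lean 0.6 0
L -1 lean -0.6 270
R 1 lean 0.6 3
R 1 lean -0.6 86
R -1 lean 0.6 127
R -1 lean -0.6 0
```

View pics/s3.png

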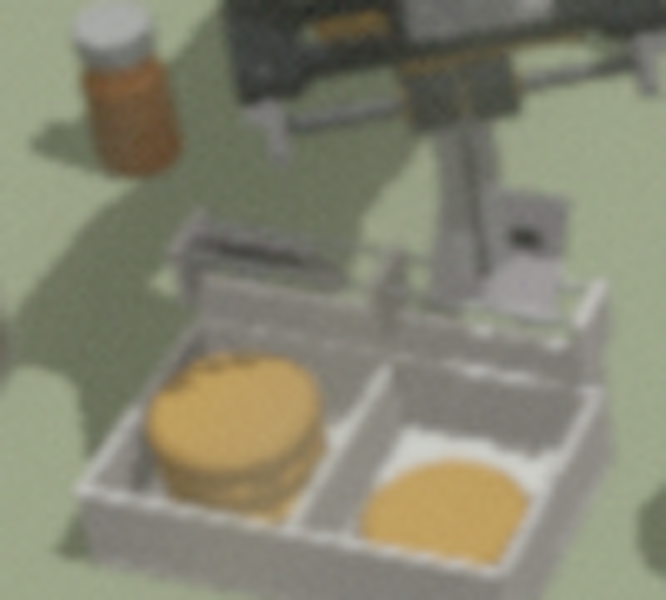

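The bar face is now up and leaning forward on the right tray's left tag, at crop (528,235). Next I'll lift and go to the left tray, in front of its right tag.

jog_arm --moves '[[[3, 0, 20, 0, 0, 0], [0, 0, 45, 0, 0, 0], [-15, 35, 10, 0, 0, 0], [-20, 45, 0, 0, 0, 0], [-20, 45, 0, 0, 0, 0]]]'

```text
clock: 5.25
eef_pos: [496.5, -29.1, 179.4]
eef_rot: [2.643, 1.568, 1.521]
wrist_force: [0.0, 0.0, 0.4]
finger_gap: 0.5
```

jog_arm --moves '[[[-20, 45, 0, 0, 0, 0], [-20, 45, 0, 0, 0, 0], [-18, 40, 0, 0, 0, 0], [0, 0, 0, 0, 0, 0]]]'

```text
clock: 5.65
eef_pos: [434.9, 108.0, 180.4]
eef_rot: [2.145, 1.566, 1.026]
wrist_force: [0.0, -0.2, 1.2]
finger_gap: 0.4
```

jog_arm --moves '[[[0, 3, -30, 0, 0, 0], [0, 0, -30, 0, 0, 0], [0, 0, -14, 0, 0, 0], [0, 0, 0, 0, 0, 0]]]'

```text
clock: 6.05
eef_pos: [436.4, 111.5, 105.3]
eef_rot: [1.697, 1.563, 0.581]
wrist_force: [-0.1, 0.6, 0.2]
finger_gap: 0.5
```

```bash
python3 - <<'E'
from h import *
i,w=cloud("top"); s=manip.read_state(); print(s["eef_pos"]); tags()
E
```

```text
[436.82106712 111.50342159 106.20144145]
L 1 lean 0.6 0
L 1 lean -0.6 222
L -1 lean 0.6 0
L -1 lean -0.6 146
R 1 lean 0.6 0
R 1 lean -0.6 271
R -1 lean 0.6 217
R -1 lean -0.6 0
```

jog_arm --moves '[[[10, 2, 0, 0, 0, 0], [6, 1, 0, 0, 0, 0], [6, 1, 0, 0, 0, 0], [6, 1, 0, 0, 0, 0], [6, 1, 0, 0, 0, 0]]]'

```text
clock: 6.7
eef_pos: [476.0, 118.0, 110.4]
eef_rot: [1.477, 1.555, 0.361]
wrist_force: [-0.2, -0.2, 0.1]
finger_gap: 0.4
```

jog_arm --moves '[[[6, 1, 0, 0, 0, 0], [6, 1, 0, 0, 0, 0], [6, 1, 0, 0, 0, 0], [6, 1, 0, 0, 0, 0], [0, 0, 0, 0, 0, 0]]]'

```text
clock: 7.2
eef_pos: [502.8, 122.5, 110.2]
eef_rot: [1.482, 1.555, 0.366]
wrist_force: [-0.2, 0.5, 0.4]
finger_gap: 0.6
```

```bash
python3 - <<'E'
from h import *
i,w=cloud("scene"); cv2.imwrite("pics/s4.png",cv2.resize(i[150:250,250:370],(720,600),interpolation=cv2.INTER_CUBIC))
tags()
E
```

```text
L 1 lean 0.6 0
L 1 lean -0.6 207
L -1 lean 0.6 76
L -1 lean -0.6 0
R 1 lean 0.6 0
R 1 lean -0.6 279
R -1 lean 0.6 221
R -1 lean -0.6 0
```

View pics/s4.png

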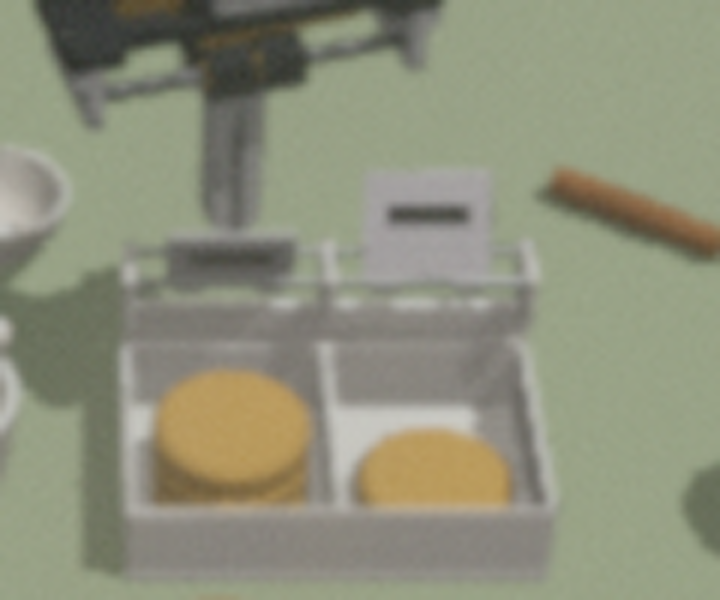

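The left tray's right tag, at crop (230,262), now leans back over its full bay. I'll retract forward and up, then do a final check.

jog_arm --moves '[[[-10, -2, 5, 0, 0, 0], [-20, -3, 20, 0, 0, 0], [-20, 0, 45, 0, 0, 0], [-20, -20, 20, 0, 0, 0], [-20, -40, 0, 0, 0, 0]]]'

```text
clock: 7.85
eef_pos: [405.9, 57.6, 202.7]
eef_rot: [1.496, 1.558, 0.384]
wrist_force: [1.7, -0.5, 0.0]
finger_gap: 0.4
```

jog_arm --moves '[[[-5, -45, 5, 0, 0, 0], [0, -45, 0, 0, 0, 0], [0, -45, 0, 0, 0, 0], [0, 0, 0, 0, 0, 0], [0, 0, 0, 0, 0, 0]]]'

```text
clock: 8.35
eef_pos: [394.2, -84.2, 211.0]
eef_rot: [1.275, 1.552, 0.161]
wrist_force: [-0.2, 0.2, 0.1]
finger_gap: 0.3
```

```bash
python3 - <<'E'
from h import *
tags(); s=manip.read_state(); print(s["eef_pos"],s["wrist_force"])
i,w=cloud("top"); cv2.imwrite("pics/top9.png",cv2.resize(i,(800,600),interpolation=cv2.INTER_CUBIC))
E
```

```text
L 1 lean 0.6 0
L 1 lean -0.6 284
L -1 lean 0.6 237
L -1 lean -0.6 0
R 1 lean 0.6 0
R 1 lean -0.6 284
R -1 lean 0.6 214
R -1 lean -0.6 1
[394.55591286 -83.24804853 210.93421908] [ 0.49462657 -0.7661348  -0.17852443]
```

View pics/top9.png

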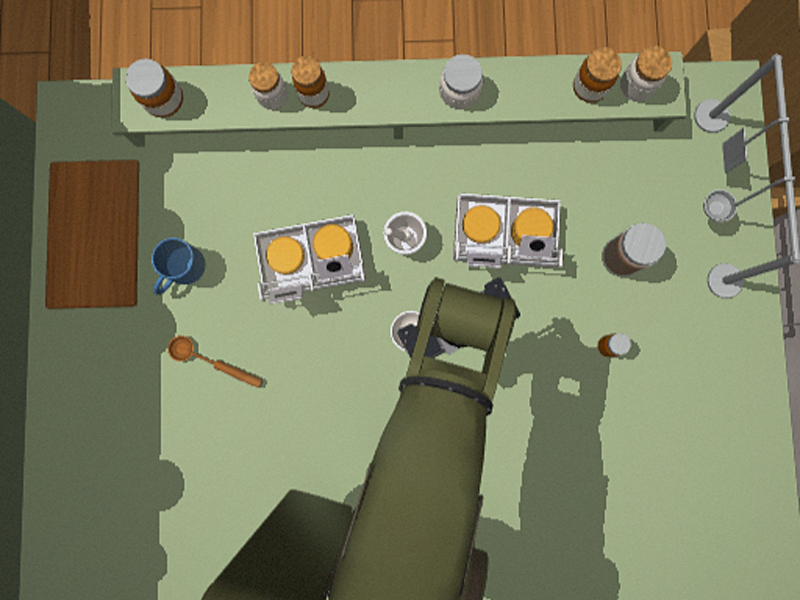

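The final view shows bars over the single-lid bays (285,293 and 485,262) and discs over the full bays (333,266 and 537,246). The lids and other objects are in place, and the robot is clear of everything.

```bash
python3 -c "
from cell import manip; print(manip.sign_off())"
```

```text
the job is handed in; nothing more can be done
None
```

All four tags now match their bays, and the job is handed in, after about 8.5 s on the robot clock. I pushed two wrong tags over with the shut fingers and left the other two alone:
- **Right tray, left bay (one lid):** I pushed its tag forward to show the bar.
- **Left tray, right bay (three lids):** I pushed its tag back to show the disc.

**Missed first push:** My first push at the right tray's tag passed over it without touching. Depth measurements put the shut fingertips about 4 mm above the reported TCP, not 19 mm below it as specified. I lowered to suit, and the second push worked.

**Last checks:** Depth readings show each tag resting at its correct ±0.6 lean. In the last top picture the lids and the other loose things look unmoved, though I judged that by eye and didn't re-measure them; the arm partly hid the ramekin. The fingers are clear of everything, and wrist force readings never rose above about 2 N per axis.

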